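# Select a row on the lab touch panel by running a finger along it

## Robot

A 6-joint arm with a two-finger parallel gripper is mounted at the origin on the work surface. World frame = base frame: x ahead of the robot, y to its left, z up, the work surface at z = 0. Lengths are in m, angles in rad, forces in N, time in s.
With the tool pointing down it reaches from about 0.3 to 0.85 m from the base axis. Payload 5.4 kg.
Tool frame: the origin (TCP) lies where the fingers leave the gripper's body, on its centre line; the fingertips stand 73 mm ahead of it and the grasp point (between the pads) lies 54 mm ahead of it; z points along the fingers, y is the line along which they close (so a half turn about z gives the same grasp; the last joint's range is limited). The gripper opens to 85 mm and grips with 20 to 120 N. Pads are 22 mm wide; open, the fingers measure 114 mm over their backs; the gripper's body (76 mm by 85 mm) begins 54 mm behind the grasp point. The pads swing forward as they close: fully open they stand 13 mm farther back than shut.
Start: joints at [-1.557, 0.158, 1.597, -0, 1.386, -0.21], TCP at [0.128, -0.561, 0.304] pointing down, gripper open.
Joint ranges: [-2.91, 2.91], [-0.94, 2.29], [0.18, 2.7], [-1.29, 4.43], [0.17, 2.64], [-3, 3]. Speed limits (rad/s): [2.57, 2.57, 3.14, 3.14, 3.14, 3.14].

## Interface

Orientations are given as a rotation vector (axis times angle).
In Python, from workcell import arm gives the robot as it stands. The module is installed in compiled form; this text tells all that it offers.
- The arm moves only by the shell command python3 -m creep 'ROWS' [FORCE]. ROWS is JSON, a list of rows, each a list of 7 numbers: the shift along the tool's x, y, z in mm, then the turn, a rotation vector about the tool's x, y, z in rad, then the opening, from 0 (shut) to 1 (fully open). In form: [[tx, ty, tz, rx, ry, rz, hand], ...]. A call has exactly 8 rows; each row shifts and turns the commanded pose from where the row before left it, along the tool's axes as they then stand; what a row does not reach is not made up. A row lasts 1/10 s, in which the tool goes at most 50 mm and 8.59 degrees, less where a joint would pass 70% of its speed; a pose out of reach is approached as far as the arm can. A call is refused whole if a number of a shift passes 50 or a number of a turn 0.15, either way. A call with a gripper value outside its range is refused whole. The fingers move at their own pace and stop on an object; FORCE is the grip in N (left out, the last holds). Time passes only in rows, so rows that do not move let the fingers close, or fill a call up. It gives the time, the measured TCP pose, the force, the opening and the grip force at its end, in the units of the state.
- arm.state(): the state, without advancing time (a new reading comes with each control period).
- arm.read_camera(name): name is "scene" or "side" or "wrist"; returns a dict with "frame" (420x560x3 uint8, red, green, blue), "z_map" (420x560 float32, m along the optical axis (not along the pixel's ray), 0 where there is no reading), "fx", "fy", "cx", "cy" (pixels), "dist" ([k1, k2, p1, p2, k3] as OpenCV has them; the pictures are not rectified), "eye" and "rotation" of the camera in the world. Camera axes: x right, y down, z forward; pixel columns grow to the right and rows downward; lengths in m; the calibration is good to about 2 mm. A picture is of the moment at which its call begins.
- arm.job_done(): hands the job in; it is judged then, once.
The state is a dict: "clock": time; "joints": joint angles; "qd": joint speeds; "joint_efforts": joint torques, N m; "tcp_pos": TCP position; "orientation": TCP orientation; "force": force on the tool from outside, world axes, zero at the start; "torque": the same for the moment, N m; "opening": opening from 0.0 (shut) to 1.0 (fully open); "grip_force": force on a finger pad.
Only numpy, scipy, OpenCV 4.12 (cv2) and the standard library are available. Lean on these libraries where they do the work, as an engineer would, in place of code of your own. Each camera call takes 0.05 s, during which the arm holds its last target. There are 200 camera calls.

## Task

On the touch panel, select the middle row of the drawn plate map by swiping along it: rest a shut fingertip gently on the centre of the row's left-hand well (left as seen from the robot), slide it lightly and without hurry along the glass over the wells to the centre of the right-hand one, and stay there for a long press: the program finishes while still holding the fingertip lightly on that last well. Touch no well of the other two rows and none of the keys beside the map, and do not push the panel about or lift or disturb anything on the bench, the stylus in its groove included.

Things in the scene. Friction and masses are not known exactly. Their poses are not given: they have to be found in the camera images.
- panel: White touch panel on an aluminium desk stand, 300 mm wide (y), 225 mm up the slope, about 2.6 kg, only standing on the bench: a hard push slides it. Origin: centre under the foot, on the bench; x away from the operator (robot), y to the operator's left, z up. Its face rises at 25 degrees (0.436 rad) towards +x, from 37 mm at the near edge to 133 mm at the far edge; the rim is level with the glass.
- glass: The panel's glass, 205 (x) by 280 mm (y). Origin: centre of its face, 85 mm above the bench; z out of it, x up the slope. On its soft gasket it gives about 1 mm per 2.5 N after the first 1 N, 3 mm at most, and springs back. It shows a map of 3 rows of 4 like round wells and, right of it, 4 dark keys. It is worked with the gripper shut; it notices 0.3 N, over 20 N is rough.
- well_1: Round well drawn in the middle row of the map, 34 mm across, number 1 of 4 from the operator's left (+y) to right; pitch 45 mm along y. Origin: its centre, on the glass surface. Axes: z out of the glass, square to it; y along the row to the operator's left; x up the slope. Its touch cell is the inner 30 (x) by 26 mm (y).
- well_2: Round well drawn in the middle row of the map, 34 mm across, number 2 of 4 from the operator's left (+y) to right; pitch 45 mm along y. Origin: its centre, on the glass surface. Axes: z out of the glass, square to it; y along the row to the operator's left; x up the slope. Its touch cell is the inner 30 (x) by 26 mm (y).
- well_3: Round well drawn in the middle row of the map, 34 mm across, number 3 of 4 from the operator's left (+y) to right; pitch 45 mm along y. Origin: its centre, on the glass surface. Axes: z out of the glass, square to it; y along the row to the operator's left; x up the slope. Its touch cell is the inner 30 (x) by 26 mm (y).
- well_4: Round well drawn in the middle row of the map, 34 mm across, number 4 of 4 from the operator's left (+y) to right; pitch 45 mm along y. Origin: its centre, on the glass surface. Axes: z out of the glass, square to it; y along the row to the operator's left; x up the slope. Its touch cell is the inner 30 (x) by 26 mm (y).
- upper_row: The four wells drawn in the far (upper) row, 45 mm up the slope from the middle row; not to be touched. Origin: middle of that row, on the glass; axes as for the wells.
- lower_row: The four wells drawn in the near (lower) row, 45 mm down the slope from the middle row; not to be touched. Origin: middle of that row, on the glass; axes as for the wells.
- side_keys: Column of four drawn square keys, 28 x 30 mm each, at the operator's right on the glass, their column's centre line 55.5 mm to the right of well 4's centre; not to be touched. Origin: on the column's centre line, level with the glass centre.
- stylus: Grey stylus, 10 mm thick, 132 mm long, lying along y in the groove of the panel's foot, in front of its near edge; bystander. Origin under its middle.
- amber_bottle: Amber bottle with red cap, 58 mm across, 115 mm high, beside the panel; bystander. Origin: centre of its underside.
- buffer_bottle: Clear bottle with blue cap, 62 mm across, 125 mm high, behind the panel; bystander. Origin: centre of its underside.
- tube_rack: Green rack of small capped tubes, 70 x 110 mm, 54 mm high, beside the panel; bystander. Origin: centre of its underside.
- microplate: White 12-well plate, 86 x 128 mm, 15 mm high; bystander. Origin: centre of its underside.
- timer: White bench timer, 60 x 66 mm, 18 mm high, in front of the panel; bystander. Origin: centre of its underside.
- pipette: Grey and white hand pipette lying along the panel's front, 260 mm long, 37 mm high, long axis its x; bystander. Origin: under the middle of its grey grip.

How it is judged:
By the outcome, as a careful person would: the job done as asked, in the order asked, and still so for the second after the job is handed in, while the arm keeps its last pose, push and grip.
It also fails if it takes over 40 s, if anything falls off the work surface, if the arm or the gripper's body presses on something with over 40 N, if the wrist force passes 120 N, or if a joint passes its speed limit or range.

## Working session

There is one attempt and no reset: what is moved stays moved. The work goes in short steps, Python scripts to look and compute and a shell command to move; the robot and the scene stay as the last step left them, time stands still between calls to the robot, and variables do not carry over. Pictures are saved under pics/ and viewed, at most 10 in all, crops included, and the job is handed in when it is done.

```bash
mkdir -p pics
cat > h.py <<'E'
import numpy as np, cv2, pickle
from workcell import arm
from scipy.spatial.transform import Rotation as R
def grab(n,f):
    c=arm.read_camera(n); cv2.imwrite(f'pics/{f}.png',c['frame'][:,:,::-1]); pickle.dump(c,open(f'{f}.pkl','wb')); return c
def load(f): return pickle.load(open(f'{f}.pkl','rb'))
def pts(c,uv):
    K=np.array([[c['fx'],0,c['cx']],[0,c['fy'],c['cy']],[0,0,1]]); uv=np.array(uv,float).reshape(-1,2)
    n=cv2.undistortPoints(uv.reshape(-1,1,2),K,np.array(c['dist'])).reshape(-1,2)
    return np.c_[n,np.ones(len(n))]@np.array(c['rotation']).T
def world(c,uv):
    uv=np.array(uv,float).reshape(-1,2); z=[]
    for u,v in uv.round().astype(int):
        w=c['z_map'][v-2:v+3,u-2:u+3]; z.append(np.median(w[w>0]) if (w>0).any() else np.nan)
    return np.array(c['eye'])+pts(c,uv)*np.array(z)[:,None]
E
python3 - <<'E'
from h import *
for n in('scene','side'):
    c=grab(n,n+'0'); print(n,np.shape(c['rotation']),c['eye'])
s=arm.state(); print(s)
E
```

```text
scene (3,) [ 1.21989278 -0.36790678  1.14062917]
side (3,) [ 0.3364624  -0.37324536  0.65544837]
{'clock': 0.1, 'joints': array([-1.55714903e+00,  1.58974625e-01,  1.59812646e+00,  9.66392182e-06,
        1.38620394e+00, -2.10094054e-01]), 'qd': array([-7.36528252e-04, -1.61389798e-03, -3.46943475e-03, -6.66704344e-04,
       -3.44328907e-05, -2.27818715e-03]), 'joint_efforts': array([-4.68137423e-04, -3.96988821e+01, -3.32339680e+01, -1.65726965e-04,
        4.32024550e-03, -6.04292339e-06]), 'tcp_pos': array([ 0.12755954, -0.56023455,  0.30301157]), 'orientation': array([-3.12026232e+00, -3.50526550e-01, -2.78471489e-04]), 'force': array([-0.2225237 , -0.16595102,  0.11085261]), 'torque': array([ 0.01311167,  0.0425992 , -0.00324511]), 'grip_force': 0.0, 'opening': 1.0010845242640467}
```

View pics/scene0.png

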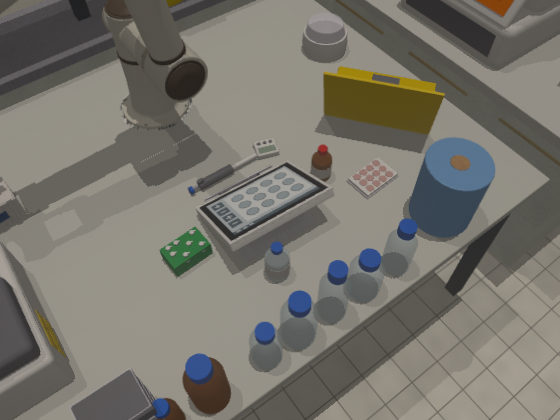

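View pics/side0.png

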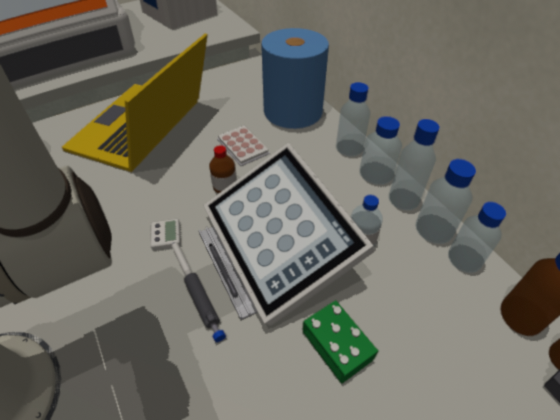

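The side picture shows the panel from above: the wells run from about (236,208) to (305,228), and the keys run from (275,283) to (325,247). The stylus lies on the panel's near side, at about (222,265). Next I'll segment the wells.

```bash
sed -i "s/np.array(c\['rotation'\]).T/R.from_rotvec(c['rotation']).as_matrix().T/" h.py
python3 - <<'E'
from h import *
c=load('side0'); g=cv2.cvtColor(c['frame'],cv2.COLOR_RGB2GRAY)
t=cv2.adaptiveThreshold(g,255,cv2.ADAPTIVE_THRESH_MEAN_C,cv2.THRESH_BINARY_INV,41,6)
n,l,st,ce=cv2.connectedComponentsWithStats(t)
L=[]
for i in range(1,n):
    if 200<st[i][0]+st[i][2]/2<340 and 150<st[i][1]+st[i][3]/2<300 and 60<st[i][4]<800: L.append(ce[i]); print(ce[i].round(1),st[i][2:],world(c,[ce[i]])[0].round(4))
# glass plane
m=np.zeros_like(g); cv2.fillConvexPoly(m,np.array([(235,205),(285,165),(340,240),(275,290)]),1)
v,u=np.nonzero((m>0)&(c['z_map']>0)); P=c['eye']+pts(c,np.c_[u,v])*c['z_map'][v,u][:,None]
A=np.c_[P[:,:2],np.ones(len(P))]; k=np.linalg.lstsq(A,P[:,2],rcond=None)[0]; print(k,np.degrees(np.arctan(np.hypot(*k[:2]))),np.degrees(np.arctan2(k[1],k[0])),(A@k-P[:,2]).std())
E
```

```text
[255.3 157.2] [ 28  14 123] [0.6519 0.2962 0.0056]
[271.2 183. ] [ 15  13 117] [0.5986 0.1154 0.0986]
[254.1 194.5] [ 15  14 164] [0.561  0.1186 0.0816]
[282.2 195.9] [ 16  15 188] [0.5993 0.0724 0.1001]
[238.5 208.2] [14 14 79] [0.5234 0.1161 0.0637]
[263.6 209.4] [ 16  16 199] [0.5587 0.0743 0.0815]
[293.1 211.5] [ 17  16 217] [0.5971 0.0278 0.1002]
[245.1 222.9] [ 15  16 184] [0.5185 0.0766 0.0621]
[217.7 236.8] [25 46 96] [0.4686 0.1114 0.0095]
[274.  225.5] [ 17  16 221] [0.5572 0.0304 0.0802]
[304.9 228.1] [ 17  17 236] [ 0.5952 -0.0166  0.0999]
[254.9 239.4] [ 17  17 204] [0.5165 0.0315 0.0623]
[285.1 242.6] [ 18  18 240] [ 0.5547 -0.0152  0.0817]
[324.9 247.4] [ 21  20 212] [ 0.6009 -0.0717  0.1035]
[223.2 270.9] [ 31  56 394] [0.4432 0.0264 0.0164]
[265.3 257.1] [ 17  17 227] [ 0.5146 -0.0129  0.0619]
[308.3 259.4] [ 20  20 194] [ 0.5689 -0.0701  0.0882]
[291.3 271.5] [ 19  20 208] [ 0.536  -0.0686  0.0731]
[275.  283.4] [ 19  20 183] [ 0.5042 -0.0671  0.0577]
[ 0.46503301 -0.02000609 -0.17753873] 24.96024256848865 -2.4633906407182895 0.0011347654399682583
```

```bash
cat >> h.py <<'E'
# grid fit of 12 wells -> frame (X up slope, Y left, Z normal) and well centres of the middle row
U=[(271.2,183),(282.2,195.9),(293.1,211.5),(304.9,228.1),(254.1,194.5),(263.6,209.4),(274,225.5),(285.1,242.6),(238.5,208.2),(245.1,222.9),(254.9,239.4),(265.3,257.1)]
def grid():
    P=world(load('side0'),U); G=np.array([[x,y,0] for x in(.045,0,-.045) for y in(.0675,.0225,-.0225,-.0675)])
    Rg,_=R.align_vectors(P-P.mean(0),G); e=P-P.mean(0)-Rg.apply(G); return P.mean(0),Rg.as_matrix(),e
def tip(): 
    s=arm.state(); Q=R.from_rotvec(s['orientation']); return s['tcp_pos']+Q.apply([0,0,.073]),Q,s
def plan(p1,R1,N):
    "rows from present TCP pose to goal"
    s=arm.state(); p=s['tcp_pos']; Q=R.from_rotvec(s['orientation']); w=(Q.inv()*R.from_matrix(R1)).as_rotvec()/N; d=(p1-p)/N
    for i in range(N): print((Q.inv().apply(d)*1e3).round(1),w.round(3)); Q=Q*R.from_rotvec(w)
def goalR(M,flip=1):  # tool z into the glass, tool y along flip*row direction
    z=-M[:,2]; y=flip*M[:,1]; return np.c_[np.cross(y,z),y,z]
E
python3 - <<'E'
from h import *
c,M,e=grid(); print(c.round(4),M.round(3),(e.std(0)*1e3).round(1))
_,Q,s=tip(); print(Q.as_matrix().round(2))
for f in(1,-1):
    G=goalR(M,f)
    print(f,'rotvec body',(Q.inv()*R.from_matrix(G)).as_rotvec().round(2), 'after base swing',((R.from_rotvec([0,0,1.557+.12])*Q).inv()*R.from_matrix(G)).as_rotvec().round(2))
plan(c+M[:,2]*.193,goalR(M,1),16)
plan(c+M[:,2]*.193,goalR(M,-1),16)
E
```

```text
[0.5579 0.0516 0.0811] [[ 0.904  0.046 -0.425]
 [-0.04   0.999  0.022]
 [ 0.425 -0.003  0.905]] [1.3 1.5 0.7]
[[ 0.98  0.22 -0.  ]
 [ 0.22 -0.98  0.  ]
 [ 0.   -0.   -1.  ]]
1 rotvec body [-0.63 -0.09 -2.81] after base swing [-0.26 -0.39 -1.18]
-1 rotvec body [-0.06  0.44  0.26] after base swing [-0.43  0.29  1.91]
[ 29.8 -32.7   3. ] [-0.039 -0.006 -0.176]
[ 35.1 -27.1   1.7] [-0.039 -0.006 -0.176]
[ 39.3 -20.6   0.5] [-0.039 -0.006 -0.176]
[ 42.3 -13.4  -0.4] [-0.039 -0.006 -0.176]
[43.9 -5.8 -1. ] [-0.039 -0.006 -0.176]
[44.3  2.  -1.4] [-0.039 -0.006 -0.176]
[43.2  9.8 -1.4] [-0.039 -0.006 -0.176]
[40.8 17.2 -1.1] [-0.039 -0.006 -0.176]
[37.2 24.1 -0.5] [-0.039 -0.006 -0.176]
[32.4 30.2  0.4] [-0.039 -0.006 -0.176]
[26.6 35.4  1.5] [-0.039 -0.006 -0.176]
[20.1 39.4  2.8] [-0.039 -0.006 -0.176]
[12.9 42.2  4.3] [-0.039 -0.006 -0.176]
[ 5.4 43.6  6. ] [-0.039 -0.006 -0.176]
[-2.3 43.6  7.7] [-0.039 -0.006 -0.176]
[-9.8 42.2  9.4] [-0.039 -0.006 -0.176]
[ 29.8 -32.7   3. ] [-0.004  0.027  0.016]
[ 29.1 -33.2   3.7] [-0.004  0.027  0.016]
[ 28.5 -33.7   4.3] [-0.004  0.027  0.016]
[ 27.8 -34.2   5. ] [-0.004  0.027  0.016]
[ 27.1 -34.7   5.6] [-0.004  0.027  0.016]
[ 26.3 -35.1   6.2] [-0.004  0.027  0.016]
[ 25.6 -35.6   6.7] [-0.004  0.027  0.016]
[ 24.8 -36.    7.3] [-0.004  0.027  0.016]
[ 24.  -36.5   7.8] [-0.004  0.027  0.016]
[ 23.2 -36.9   8.3] [-0.004  0.027  0.016]
[ 22.3 -37.3   8.8] [-0.004  0.027  0.016]
[ 21.5 -37.7   9.2] [-0.004  0.027  0.016]
[ 20.6 -38.1   9.6] [-0.004  0.027  0.016]
[ 19.7 -38.4  10. ] [-0.004  0.027  0.016]
[ 18.8 -38.8  10.4] [-0.004  0.027  0.016]
[ 17.8 -39.1  10.7] [-0.004  0.027  0.016]
```

```bash
python3 -m creep '[[30,-33,3,-0.004,0.027,0.016,0],[29,-33,3.5,-0.004,0.027,0.016,0],[28.5,-33.5,4.5,-0.004,0.027,0.016,0],[28,-34,5,-0.004,0.027,0.016,0],[27,-34.5,5.5,-0.004,0.027,0.016,0],[26.5,-35,6,-0.004,0.027,0.016,0],[25.5,-35.5,6.5,-0.004,0.027,0.016,0],[25,-36,7,-0.004,0.027,0.016,0]]' 20
python3 -c "
from h import *
c,M,e=grid(); plan(c+M[:,2]*.193,goalR(M,-1),7)"
```

```text
clock: 0.9
tcp_pos: [0.3021, -0.2512, 0.2798]
orientation: [3.112, 0.146, 0.343]
force: [0.9, -0.6, -0.1]
opening: 0.003
grip_force: 0.0
[ 27.5 -41.5   8.9] [-0.004  0.031  0.019]
[ 26.4 -42.    9.5] [-0.004  0.031  0.019]
[ 25.3 -42.6  10.2] [-0.004  0.031  0.019]
[ 24.1 -43.1  10.7] [-0.004  0.031  0.019]
[ 22.9 -43.6  11.3] [-0.004  0.031  0.019]
[ 21.7 -44.1  11.8] [-0.004  0.031  0.019]
[ 20.5 -44.5  12.3] [-0.004  0.031  0.019]
```

```bash
python3 -m creep '[[27,-41,9,-0.004,0.031,0.019,0],[26,-41,9.5,-0.004,0.031,0.019,0],[25,-41,10,-0.004,0.031,0.019,0],[24,-42,10.5,-0.004,0.031,0.019,0],[22,-42,11,-0.004,0.031,0.019,0],[21,-42,11.5,-0.004,0.031,0.019,0],[14,-30,8,-0.004,0.03,0.018,0],[0,0,0,0,0,0,0]]'
python3 -c "
from h import *
c,M,e=grid(); plan(c+M[:,2]*.193,goalR(M,-1),1); grab('wrist','w1'); print(arm.state()['joints'])"
```

```text
clock: 1.7
tcp_pos: [0.4638, 0.0362, 0.2565]
orientation: [3.06, -0.052, 0.674]
force: [-0.1, 0.4, -0.3]
opening: 0.004
grip_force: 0.0
[ 10.1 -20.1   5.4] [-0.007  0.006  0.009]
[-0.2275348  -0.36426641  2.217404    0.10296739  0.86493785  1.32842283]
```

View pics/w1.png

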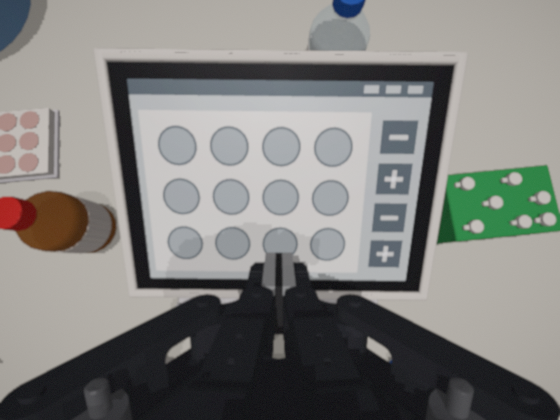

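The wrist view shows the middle row at (181,196), (231,197), (281,197) and (330,198), with the shut fingertip near (280,257). I'll measure the row from this closer view.

Run:
```python
from h import *
c=load('w1'); g=cv2.cvtColor(c['frame'],cv2.COLOR_RGB2GRAY)
t=cv2.adaptiveThreshold(g,255,cv2.ADAPTIVE_THRESH_MEAN_C,cv2.THRESH_BINARY_INV,61,6)
n,l,st,ce=cv2.connectedComponentsWithStats(t)
L=[]
for r in (146,197):
    for x in ((178,230,281,334) if r==146 else (181,231,281,330)):
        i=l[r,x]; L.append(ce[i]); print(ce[i].round(1),st[i][2:], i)
P=world(c,L); print(P.round(4))
c0,M,_=grid(); print('in grid frame mm\n',((P-c0)@M*1e3).round(1))
```

```text
[177.  144.9] [  39   41 1248] 11
[228.8 145.5] [  39   40 1257] 12
[280.8 146.1] [  39   41 1253] 13
[332.9 146.6] [  39   40 1247] 14
[181.2 195.9] [  38   37 1079] 21
[230.6 196.3] [  38   37 1085] 22
[280.3 196.9] [  38   37 1086] 23
[329.9 197.5] [  38   36 1086] 24
[[ 0.5988  0.1192  0.1008]
 [ 0.5969  0.0745  0.1004]
 [ 0.5948  0.0295  0.1006]
 [ 0.5928 -0.0155  0.1007]
 [ 0.5581  0.1211  0.0816]
 [ 0.5561  0.0763  0.0817]
 [ 0.5541  0.0313  0.0815]
 [ 0.5521 -0.0137  0.0814]]
in grid frame mm
 [[ 42.6  69.3   2. ]
 [ 42.5  24.6   1.4]
 [ 42.5 -20.4   1.4]
 [ 42.6 -65.5   1.4]
 [ -2.4  69.4   1.9]
 [ -2.4  24.6   1.9]
 [ -2.5 -20.5   1.5]
 [ -2.6 -65.5   1.3]]
```

```bash
cat >> h.py <<'E'
c0,M,_=grid(); W=lambda i: c0+M@np.array([-.0015,.001+.0675-.045*(i-1),.001]); G=goalR(M,-1)
def rep():
    p,Q,s=tip(); print('tip in panel frame rel. W1 mm (x up,y left,z out)',((p-W(1))@M*1e3).round(1),'F panel',(s['force']@M).round(2),'rot err',(Q.inv()*R.from_matrix(G)).as_rotvec().round(3),'clk',s['clock'])
E
python3 -c "
from h import *
rep(); plan(W(1)+M[:,2]*.103,G,6)"
```

```text
tip in panel frame rel. W1 mm (x up,y left,z out) [ -9.  -90.1 124.6] F panel [-0.31 -0.18  0.09] rot err [-0.005  0.007  0.009] clk 1.75
[  1.7 -15.   15.8] [-0.001  0.001  0.001]
[  1.6 -15.   15.8] [-0.001  0.001  0.001]
[  1.6 -15.   15.8] [-0.001  0.001  0.001]
[  1.5 -15.   15.8] [-0.001  0.001  0.001]
[  1.5 -15.1  15.8] [-0.001  0.001  0.001]
[  1.5 -15.1  15.8] [-0.001  0.001  0.001]
```

```bash
python3 -m creep '[[1.6,-15,15,-0.001,0.001,0.001,0],[1.6,-15,15,-0.001,0.001,0.001,0],[1.6,-15,15,-0.001,0.001,0.001,0],[1.6,-15,15,-0.001,0.001,0.001,0],[1.6,-15,15,-0.001,0.001,0.001,0],[1.6,-14,14,-0.001,0.001,0.001,0],[0,0,0,0,0,0,0],[0,0,0,0,0,0,0]]'
python3 -c "
from h import *
rep(); plan(W(1)+M[:,2]*.083,G,1); grab('wrist','w2');grab('side','s2'); rep()"
```

```text
clock: 2.55
tcp_pos: [0.514, 0.1179, 0.1807]
orientation: [3.049, -0.073, 0.682]
force: [-0.2, -1.3, 0.2]
opening: -0.003
grip_force: 0.0
tip in panel frame rel. W1 mm (x up,y left,z out) [ 1.5 -4.8 36.3] F panel [-0.06 -1.36  0.3 ] rot err [ 0.004 -0.001 -0.002] clk 2.55
[-1.5 -4.7 26.3] [ 0.004 -0.001 -0.002]
tip in panel frame rel. W1 mm (x up,y left,z out) [ 2.4 -4.9 36.9] F panel [ 0.82 -0.1   0.18] rot err [ 0.004 -0.003 -0.003] clk 2.65
```

View pics/w2.png

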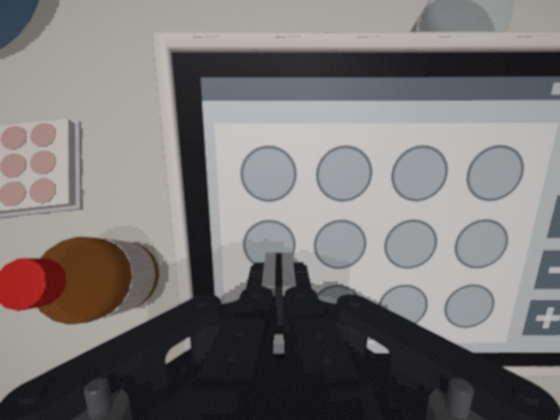

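View pics/s2.png

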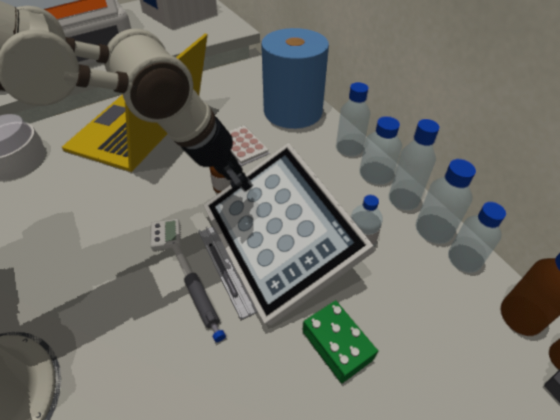

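The wrist view puts well 1 at (269,245) with the fingertip at (279,254), slightly right of it. The side view shows the finger over the left end of the map and nothing disturbed. Next I'll descend to about 6 mm.

```bash
python3 -m creep '[[-0.5,-1,4,0,0,0,0],[-0.5,-1,5,0,0,0,0],[-0.5,-1,5,0,0,0,0],[-0.5,-1,5,0,0,0,0],[0,-0.8,5,0,0,0,0],[0,0,4,0,0,0,0],[0,0,0,0,0,0,0],[0,0,0,0,0,0,0]]'
python3 -c "
from h import *
rep(); c=grab('wrist','w3'); rep(); p,Q,s=tip()
print('tip depth',(R.from_rotvec(c['rotation']).inv().apply(p-c['eye'])).round(4))
for v in range(236,270,4): print(v,c['z_map'][v,264:296:4].round(3))"
```

```text
clock: 3.45
tcp_pos: [0.5246, 0.1232, 0.1545]
orientation: [3.05, -0.072, 0.683]
force: [0.2, -0.3, -0.3]
opening: -0.003
grip_force: 0.0
tip in panel frame rel. W1 mm (x up,y left,z out) [-0.2  1.1  8.2] F panel [ 0.04 -0.27 -0.32] rot err [ 0.003 -0.002 -0.002] clk 3.45
tip in panel frame rel. W1 mm (x up,y left,z out) [-0.   1.1  8.3] F panel [ 0.09 -0.32  0.36] rot err [ 0.003 -0.002 -0.002] clk 3.5
tip depth [0.     0.0259 0.1568]
236 [0.159 0.161 0.16  0.161 0.161 0.159 0.16  0.16 ]
240 [0.161 0.161 0.162 0.16  0.    0.16  0.161 0.16 ]
244 [0.162 0.16  0.161 0.162 0.16  0.161 0.162 0.162]
248 [0.162 0.162 0.162 0.161 0.162 0.162 0.163 0.161]
252 [0.163 0.149 0.149 0.15  0.15  0.15  0.15  0.163]
256 [0.163 0.145 0.144 0.143 0.144 0.145 0.144 0.145]
260 [0.164 0.14  0.14  0.139 0.14  0.141 0.14  0.141]
264 [0.135 0.136 0.136 0.136 0.136 0.135 0.136 0.135]
268 [0.132 0.132 0.131 0.132 0.13  0.132 0.132 0.131]
```

View pics/w3.png

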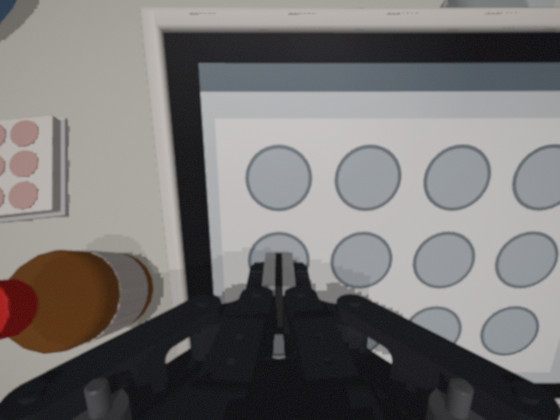

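The wrist view now shows wells 2 to 4 at (361,260), (444,259) and (527,259). Well 1 is partly hidden, centred near (279,260), with the finger over it. I'll check the x offset in this view.

```bash
python3 -c "
from h import *
c=load('w3'); print(c['fx'],c['cy'])
P=world(c,[(361,260),(444,259.5),(527,259.5),(278,178),(368,177)]); print(((P-W(1))@M*1e3).round(1))
p,Q,s=tip(); print(((p-W(1))@M*1e3).round(1))"
```

```text
301.36725530737647 214.8696036793644
[[  -0.8  -43.9    0.9]
 [  -0.8  -89.3    0.5]
 [  -0.8 -134.1    0.7]
 [  44.1    1.2    1.1]
 [  44.4  -44.3    0.4]]
[-0.   1.1  8.3]
```

```bash
python3 -m creep '[[0,0,1.5,0,0,0,0],[0,0,1.5,0,0,0,0],[0,0,1,0,0,0,0],[0,0,1,0,0,0,0],[0,0,0.5,0,0,0,0],[0,0,0.5,0,0,0,0],[0,0,0,0,0,0,0],[0,0,0,0,0,0,0]]'
python3 -c "
from h import *
rep()"
```

```text
clock: 4.3
tcp_pos: [0.5271, 0.1231, 0.1492]
orientation: [3.05, -0.072, 0.684]
force: [0.2, -0.9, 0.3]
opening: -0.001
grip_force: 0.0
tip in panel frame rel. W1 mm (x up,y left,z out) [-0.1  1.1  2.3] F panel [ 0.29 -0.94  0.15] rot err [ 0.003 -0.002 -0.002] clk 4.3
```

```bash
python3 -m creep '[[0,0,0.4,0,0,0,0],[0,0,0.4,0,0,0,0],[0,0,0.4,0,0,0,0],[0,0,0.4,0,0,0,0],[0,0,0,0,0,0,0],[0,0,0,0,0,0,0],[0,0,0,0,0,0,0],[0,0,0,0,0,0,0]]'
python3 -c "
from h import *
rep()"
```

```text
clock: 5.1
tcp_pos: [0.5278, 0.123, 0.1477]
orientation: [3.05, -0.072, 0.684]
force: [-0.1, 0.1, -0.6]
opening: -0.002
grip_force: 0.0
tip in panel frame rel. W1 mm (x up,y left,z out) [-0.1  1.   0.7] F panel [-0.38  0.07 -0.52] rot err [ 0.003 -0.002 -0.002] clk 5.1
```

```bash
python3 -m creep '[[0,0,0.3,0,0,0,0],[0,0,0.3,0,0,0,0],[0,0,0.3,0,0,0,0],[0,0,0.3,0,0,0,0],[0,0,0,0,0,0,0],[0,0,0,0,0,0,0],[0,0,0,0,0,0,0],[0,0,0,0,0,0,0]]'
python3 -c "
from h import *
rep()"
```

```text
clock: 5.9
tcp_pos: [0.5283, 0.123, 0.1467]
orientation: [3.05, -0.072, 0.684]
force: [-1.6, 0.3, 0.9]
opening: -0.002
grip_force: 1.0
tip in panel frame rel. W1 mm (x up,y left,z out) [-0.1  1.  -0.5] F panel [-1.13  0.24  1.48] rot err [ 0.003 -0.002 -0.002] clk 5.9
```

```bash
python3 -m creep '[[0,0,0.3,0,0,0,0],[0,0,0.3,0,0,0,0],[0,0,0.2,0,0,0,0],[0,0,0,0,0,0,0],[0,0,0,0,0,0,0],[0,0,0,0,0,0,0],[0,0,0,0,0,0,0],[0,0,0,0,0,0,0]]'
python3 -c "
from h import *
rep();
for i in range(5): grab('wrist','x'); rep()
plan(W(4)+M[:,2]*(.073-.001),G,30)" | head -8
```

```text
clock: 6.7
tcp_pos: [0.5286, 0.123, 0.1459]
orientation: [3.05, -0.072, 0.684]
force: [-2.4, -0.6, 2.7]
opening: -0.001
grip_force: 2.0
tip in panel frame rel. W1 mm (x up,y left,z out) [-0.1  1.  -1.3] F panel [-0.98 -0.68  3.49] rot err [ 0.003 -0.002 -0.002] clk 6.7
tip in panel frame rel. W1 mm (x up,y left,z out) [-0.1  1.  -1.3] F panel [-1.    0.13  3.91] rot err [ 0.003 -0.002 -0.002] clk 6.75
tip in panel frame rel. W1 mm (x up,y left,z out) [-0.1  1.  -1.3] F panel [-0.75  0.04  3.62] rot err [ 0.003 -0.002 -0.002] clk 6.8
tip in panel frame rel. W1 mm (x up,y left,z out) [-0.1  1.  -1.3] F panel [-0.78  0.9   3.59] rot err [ 0.003 -0.002 -0.002] clk 6.85
tip in panel frame rel. W1 mm (x up,y left,z out) [-0.1  1.1 -1.3] F panel [-1.51  0.14  3.47] rot err [ 0.003 -0.002 -0.002] clk 6.9
tip in panel frame rel. W1 mm (x up,y left,z out) [-0.2  1.  -1.3] F panel [-1.63 -0.12  4.06] rot err [ 0.003 -0.002 -0.002] clk 6.95
[0.  4.5 0. ] [ 0. -0. -0.]
[0.  4.5 0. ] [ 0. -0. -0.]
```

```bash
python3 -m creep '[[0,1,0,0,0,0,0],[0,2,0,0,0,0,0],[0,2.5,0,0,0,0,0],[0,2.5,0,0,0,0,0],[0,2.5,0,0,0,0,0],[0,2.5,0,0,0,0,0],[0,2.5,0,0,0,0,0],[0,2.5,0,0,0,0,0]]'
python3 -c "
from h import *
rep()"
```

```text
clock: 7.75
tcp_pos: [0.5278, 0.1048, 0.146]
orientation: [3.05, -0.072, 0.684]
force: [-1.1, 3.0, 2.4]
opening: 0.002
grip_force: 1.8
tip in panel frame rel. W1 mm (x up,y left,z out) [ -0.1 -17.2  -1.3] F panel [-0.13  2.95  2.71] rot err [ 0.003 -0.002 -0.002] clk 7.75
```

```bash
python3 -m creep '[[0,2.5,0.05,0,0,0,0],[0,2.5,0.05,0,0,0,0],[0,2.5,0.05,0,0,0,0],[0,2.5,0.05,0,0,0,0],[0,2.5,0,0,0,0,0],[0,2.5,0,0,0,0,0],[0,2.5,0,0,0,0,0],[0,2.5,0,0,0,0,0]]'
python3 -c "
from h import *
rep()"
```

```text
clock: 8.55
tcp_pos: [0.5269, 0.0848, 0.1459]
orientation: [3.05, -0.072, 0.684]
force: [-2.1, 3.3, 3.6]
opening: 0.002
grip_force: 2.0
tip in panel frame rel. W1 mm (x up,y left,z out) [ -0.2 -37.2  -1.4] F panel [-0.53  3.17  4.21] rot err [ 0.003 -0.002 -0.002] clk 8.55
```

```bash
python3 -m creep '[[0,2.5,0,0,0,0,0],[0,2.5,0,0,0,0,0],[0,2.5,0,0,0,0,0],[0,2.5,0,0,0,0,0],[0,2.5,0,0,0,0,0],[0,2.5,0,0,0,0,0],[0,2.5,0,0,0,0,0],[0,2.5,0,0,0,0,0]]'
python3 -c "
from h import *
rep()"
```

```text
clock: 9.35
tcp_pos: [0.5258, 0.0648, 0.146]
orientation: [3.05, -0.072, 0.683]
force: [-1.2, 2.6, 3.8]
opening: 0.0
grip_force: 1.9
tip in panel frame rel. W1 mm (x up,y left,z out) [ -0.3 -57.2  -1.4] F panel [0.42 2.56 4.04] rot err [ 0.003 -0.002 -0.002] clk 9.35
```

```bash
python3 -m creep '[[0,2.5,0,0,0,0,0],[0,2.5,0,0,0,0,0],[0,2.5,0,0,0,0,0],[0,2.5,0,0,0,0,0],[0,2.5,0,0,0,0,0],[0,2.5,0,0,0,0,0],[0,2.5,0,0,0,0,0],[0,2.5,0,0,0,0,0]]'
python3 -c "
from h import *
rep()"
```

```text
clock: 10.15
tcp_pos: [0.5249, 0.0448, 0.1461]
orientation: [3.049, -0.072, 0.684]
force: [-0.9, 2.1, 3.2]
opening: -0.001
grip_force: 1.6
tip in panel frame rel. W1 mm (x up,y left,z out) [ -0.2 -77.2  -1.3] F panel [0.47 2.09 3.34] rot err [ 0.003 -0.002 -0.002] clk 10.15
```

```bash
python3 -m creep '[[0,2.5,0.05,0,0,0,0],[0,2.5,0.05,0,0,0,0],[0,2.5,0,0,0,0,0],[0,2.5,0,0,0,0,0],[0,2.5,0,0,0,0,0],[0,2.5,0,0,0,0,0],[0,2.5,0,0,0,0,0],[0,2.5,0,0,0,0,0]]'
python3 -c "
from h import *
rep()"
```

```text
clock: 10.95
tcp_pos: [0.524, 0.0248, 0.1461]
orientation: [3.05, -0.072, 0.684]
force: [-0.8, 1.3, 3.8]
opening: -0.0
grip_force: 1.7
tip in panel frame rel. W1 mm (x up,y left,z out) [ -0.4 -97.2  -1.4] F panel [0.82 1.26 3.87] rot err [ 0.003 -0.002 -0.002] clk 10.95
```

```bash
python3 -m creep '[[0,2.5,0,0,0,0,0],[0,2.5,0,0,0,0,0],[0,2.5,0,0,0,0,0],[0,2.5,0,0,0,0,0],[0,2.5,0,0,0,0,0],[0,2.5,0,0,0,0,0],[0,2.5,0,0,0,0,0],[0,2.5,0,0,0,0,0]]'
python3 -c "
from h import *
rep()"
```

```text
clock: 11.75
tcp_pos: [0.5229, 0.005, 0.1461]
orientation: [3.05, -0.072, 0.683]
force: [-0.8, 2.5, 2.0]
opening: 0.003
grip_force: 1.5
tip in panel frame rel. W1 mm (x up,y left,z out) [  -0.5 -117.    -1.4] F panel [0.06 2.43 2.2 ] rot err [ 0.003 -0.001 -0.002] clk 11.75
```

```bash
python3 -m creep '[[0,2.5,0.1,0,0,0,0],[0,2.5,0.1,0,0,0,0],[0,2.5,0.05,0,0,0,0],[0,2.5,0,0,0,0,0],[0,2.5,0,0,0,0,0],[0,2.5,0,0,0,0,0],[0,1.5,0,0,0,0,0],[0,0.5,0,0,0,0,0]]'
python3 -c "
from h import *
rep(); c=grab('wrist','w4'); rep()"
```

```text
clock: 12.55
tcp_pos: [0.5223, -0.0121, 0.1461]
orientation: [3.05, -0.073, 0.684]
force: [-1.6, 1.3, 3.8]
opening: 0.002
grip_force: 1.7
tip in panel frame rel. W1 mm (x up,y left,z out) [  -0.4 -134.2   -1.5] F panel [0.13 1.22 4.18] rot err [ 0.003 -0.002 -0.002] clk 12.55
tip in panel frame rel. W1 mm (x up,y left,z out) [  -0.4 -134.2   -1.5] F panel [0.1  1.23 4.34] rot err [ 0.003 -0.002 -0.002] clk 12.6
```

View pics/w4.png

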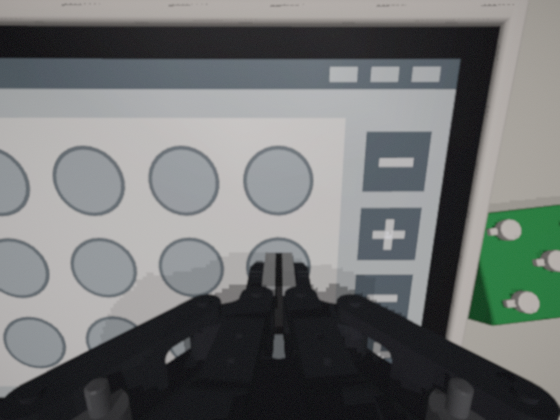

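The wrist view shows well 4 centred at about (278,267) under the fingertip (279,255). The panel hasn't moved. Now the long press.

```bash
H='x'; python3 -m creep '[[0,0,0,0,0,0,0],[0,0,0,0,0,0,0],[0,0,0,0,0,0,0],[0,0,0,0,0,0,0],[0,0,0,0,0,0,0],[0,0,0,0,0,0,0],[0,0,0,0,0,0,0],[0,0,0,0,0,0,0]]' && python3 -m creep '[[0,0,0,0,0,0,0],[0,0,0,0,0,0,0],[0,0,0,0,0,0,0],[0,0,0,0,0,0,0],[0,0,0,0,0,0,0],[0,0,0,0,0,0,0],[0,0,0,0,0,0,0],[0,0,0,0,0,0,0]]' && python3 -m creep '[[0,0,0,0,0,0,0],[0,0,0,0,0,0,0],[0,0,0,0,0,0,0],[0,0,0,0,0,0,0],[0,0,0,0,0,0,0],[0,0,0,0,0,0,0],[0,0,0,0,0,0,0],[0,0,0,0,0,0,0]]'
python3 -c "
from h import *
rep(); print(arm.job_done())"
```

```text
clock: 13.4
tcp_pos: [0.5223, -0.012, 0.1461]
orientation: [3.049, -0.072, 0.684]
force: [-2.4, -2.2, 3.6]
opening: -0.001
grip_force: 1.7
clock: 14.2
tcp_pos: [0.5223, -0.012, 0.1461]
orientation: [3.049, -0.072, 0.684]
force: [-2.3, -1.7, 2.4]
opening: -0.003
grip_force: 1.7
clock: 15.0
tcp_pos: [0.5224, -0.0119, 0.1461]
orientation: [3.05, -0.072, 0.684]
force: [-2.8, -2.8, 2.6]
opening: -0.0
grip_force: 1.7
tip in panel frame rel. W1 mm (x up,y left,z out) [  -0.3 -134.    -1.5] F panel [-1.37 -2.93  3.45] rot err [ 0.003 -0.002 -0.002] clk 15.0
the job is handed in; nothing more can be done
None
```

I swiped the middle row from well 1 to well 4 at about 2–4 N, held well 4 for about 2.5 s, and handed the job in at 15 s with the fingertip still pressing lightly; the pictures showed no sign of the panel or anything else moving.

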